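Fetch the toy van from its stock bin and park it on the display stand

TASK

Open only the stock bin whose lid shows a van, take the toy van out and park it straight in the display stand's bay: nose towards the stop board, all wheels flat on the bay's floor between stop board and sill, gently enough that the loose stand stays where it is. Then shut the bin's lid again, never lifting the other two lids and leaving the other toys and wares alone.

Things in the scene. Friction and masses are not known exactly. Their poses are not given: they have to be found in the camera images.
- bin_van: Fixed wooden stock bin, 200 mm deep (its x) x 134 mm wide (y) x 51 mm high, walls and floor 5 mm; origin at the centre of its underside, which stands on a 12 mm base board; x points away from the robot when the row is straight. Its lid carries a dark wooden relief, 4 mm thick and about 85 mm across, shaped like a van seen from the side (long body, two round wheels).
- lid_van (a joint): The van bin's lid angle, rad: 0 shut, grows as the front edge rises, stops at 0.98. So an open lid still leans over its bin, which can then be reached only with the gripper leaning, over the bin's front wall. The stiff hinge stays where it is left; 2 to 3 N at the tab lifts the lid, about 1 N down shuts it.
- tab_van (a point): The van bin's lid tab, middle of its top. The tab is an upright wooden block fixed on the lid: 16 mm wide (along y, the hinge direction), 30 mm long, 42 mm high above the lid's upper face. This point lies 182 mm in front of the hinge line and 50 mm from the plane of the lid's underside. Axes turn with the lid; shut, they are the bin's.
- hinge_van (a point): The van bin's hinge line, middle: on the bin's rear upper edge, 100 mm behind the bin's centre and 51 mm above its underside. The lid is a board 8 mm thick, 132 mm wide and 204 mm from hinge to front edge; it turns about y and its underside passes through this point.
- bin_house: Fixed wooden stock bin, 200 mm deep (its x) x 134 mm wide (y) x 51 mm high, walls and floor 5 mm; origin at the centre of its underside, which stands on a 12 mm base board; x points away from the robot when the row is straight. Its lid carries a dark wooden relief, 4 mm thick and about 85 mm across, shaped like a house (square with a pointed roof).
- lid_house (a joint): The house bin's lid angle, rad: 0 shut, grows as the front edge rises, stops at 0.98. So an open lid still leans over its bin, which can then be reached only with the gripper leaning, over the bin's front wall. The stiff hinge stays where it is left; 2 to 3 N at the tab lifts the lid, about 1 N down shuts it.
- bin_star: Fixed wooden stock bin, 200 mm deep (its x) x 134 mm wide (y) x 51 mm high, walls and floor 5 mm; origin at the centre of its underside, which stands on a 12 mm base board; x points away from the robot when the row is straight. Its lid carries a dark wooden relief, 4 mm thick and about 85 mm across, shaped like a six-pointed star (three crossed bars).
- lid_star (a joint): The star bin's lid angle, rad: 0 shut, grows as the front edge rises, stops at 0.98. So an open lid still leans over its bin, which can then be reached only with the gripper leaning, over the bin's front wall. The stiff hinge stays where it is left; 2 to 3 N at the tab lifts the lid, about 1 N down shuts it.
- van: Toy van, die-cast, red below, white above, dark windows: 95 mm long (x, nose at +x), 40 wide, 42 high, about 160 g; flat sides 40 mm apart up to 27 mm, 38 mm above; wheels do not turn. Origin under its centre, at the wheels' foot. At the start it stands loose on the van bin's floor, nose roughly to the hinge side, 0 to 24 mm behind the middle, 10 degrees askew.
- van_nose (a point): Middle of the van's flat front end, 47.5 mm ahead of its origin and 16.5 mm up; axes as the van's.
- stand: Loose wooden display stand, 1.5 kg with its bay, not fastened: 8 N or more pushes it along. Board 200 mm long (x), 90 wide (y), 20 high; origin under its centre. On it sits the lighter-coloured parking bay, 118 mm long, 86 wide, set anywhere along x: the middle of its clear space is -38 to +38 mm from the board's centre. This is not in the readings: look, or feel for it. It is stiff (14 N slides it).
- bay_floor (a point): Fixed point on the board's middle, at the height of the bay's floor (26 mm up), axes as the stand's: NOT the bay's own place. Bay: floor 6 mm thick; at its +x end (away from the robot) a stop board 40 mm high above the floor, 10 mm thick; at its -x end a sill 14 mm high, 6 mm thick; 102 mm clear between them; sides open. Parked nose (+x) to the stop board, tail inside the sill.
- duck: Yellow plastic duck, 64 mm across, 75 mm high; bystander, to be left alone. Origin at the centre of its underside.
- tin: Flat round metal tin, 64 mm across, 28 mm high; bystander, to be left alone. Origin at the centre of its underside.
- saloon: Blue toy saloon car, 95 x 40 x 40 mm; bystander, to be left alone. Origin at the centre of its underside.
- nutcracker: Turned wooden figure, 52 mm across, 130 mm high; bystander, to be left alone. Origin at the centre of its underside.
- tinrobot: Grey tin toy robot, 110 mm wide, 170 mm high; bystander, to be left alone. Origin at the centre of its underside.
- plate: White ceramic plate, 150 mm across; bystander, to be left alone. Origin at the centre of its underside.
Mind the look-alikes: they are no part of the job. What is shaped like the stand but orange is not meant.

How it is judged:
By the outcome, as a careful person would: the job done as asked, in the order asked, and still so for the second after the job is handed in, with the robot touching nothing.
It also fails if it takes over 72 s, if anything falls off the work surface, if the arm or the gripper's body presses on something with over 40 N, if the wrist force passes 120 N, or if a joint passes its speed limit or range.

ROBOT

A 7-joint arm with a two-finger parallel gripper is mounted at the origin on the work surface. World frame = base frame: x ahead of the robot, y to its left, z up, the work surface at z = 0. Lengths are in mm, angles in rad, forces in N, time in s.
With the tool pointing down it reaches from about 425 to 950 mm from the base axis. Payload 16.7 kg.
Tool frame: the origin (TCP) lies between the finger pads; the fingertips stand 17 mm ahead of it and the grasp point (between the pads) lies 2 mm behind it (r.tcp_to_tips is the distance from the TCP to the fingertips, in mm); z points along the fingers, y is the line along which they close (so a half turn about z gives the same grasp; the last joint's range is limited). The gripper opens to 94 mm and grips with 3 to 60 N. Pads are 16 mm wide; open, the fingers measure 119 mm over their backs; the gripper's body (75 mm by 177 mm) begins 78 mm behind the grasp point.
Start: joints at [-1.319, 0.426, 0.074, 1.606, -0.034, 1.111, -0.067], TCP at [263.977, 621.202, 222.467] pointing down, gripper open.
Joint ranges: [-2.85, 2.85], [-0.5, 2.14], [-1.23, 1.37], [0.21, 2.46], [-1.02, 4.16], [0.16, 2.05], [-2.73, 2.73]. Speed limits (rad/s): [1.89, 1.89, 2.39, 2.39, 3.01, 3.01, 3.01].

INTERFACE

Orientations are given as a unit quaternion [w, x, y, z].
In Python, from workcell import r gives the robot as it stands. Calls block until the motion is done:
- r.goto(position, orientation): joint-space move of the TCP to a pose.
- r.movel(position, rotation=None, rate=150, threshold=None): straight line of the TCP; rotation=None keeps the orientation; rate is the mean speed in mm/s. With threshold (N) it stops when the force on the tool has changed by that much, and returns True; else False.
- r.set_joints(angles): joint-space move.
- r.command_gripper(opening, f_grip=None): finger opening in mm; f_grip is the grip in N (None keeps the last); returns when the fingers have stopped.
- r.pause(seconds).
- r.solve_ik(position, orientation): joint angles nearest the present ones, or None.
- r.read_state(): the state.
- r.camera(name): name is "side" or "top"; returns the picture (400x640x3 uint8, blue, green, red); there is no depth.
- r.camera_model(name): a dict with "K" (3x3 intrinsics, pixels), "xyz" and "orientation" of the camera in the world. Camera axes: x right, y down, z forward; pixel columns grow to the right and rows downward; lengths in mm; the calibration is good to about 2 mm. A picture is of the moment at which its call begins. camera_model takes no time and is no camera call.
A pose or a line that the arm cannot do raises r.Unreachable and nothing moves.
- r.finish_job(): hands the job in; it is judged then, once.
The state is a dict: "clock": time; "joint_positions": joint angles; "qvel": joint speeds; "joint_efforts": joint torques, N m; "tool_pos": TCP position; "tcp_rot": TCP orientation; "contact_force": force on the tool from outside, world axes, zero at the start; "wrist_torque": the same for the moment, N m; "opening": finger opening in mm; "finger_force": force on a finger pad.
Only numpy, scipy, OpenCV 4.12 (cv2) and the standard library are available. Lean on these libraries where they do the work, as an engineer would, in place of code of your own. Each camera call takes 0.05 s, during which the arm holds its last target. There are 200 camera calls.

## Working session

There is one attempt and no reset: what is moved stays moved. The work goes in short steps, each a Python script; the robot and the scene stay as the last script left them, time stands still between calls to the robot, and variables do not carry over. Pictures are saved under pics/ and viewed, at most 10 in all, crops included, and the job is handed in when it is done.

```bash
ls; mkdir -p pics
python3 - <<'E'
from workcell import r
import cv2
for n in("top","side"):
    cv2.imwrite(f"pics/{n}0.png",r.camera(n)); print(n,r.camera_model(n))
s=r.read_state(); print(s)
E
```

```text
pics
top {'K': array([[474.6376683 ,   0.        , 316.86676181],
       [  0.        , 474.6376683 , 196.82629706],
       [  0.        ,   0.        ,   1.        ]]), 'xyz': array([ 350.16844965,   64.27049314, 1541.15683583]), 'orientation': array([-0.02441158,  0.7125307 , -0.70038551,  0.03412048])}
side {'K': array([[485.64327734,   0.        , 314.24808159],
       [  0.        , 485.64327734, 196.42743952],
       [  0.        ,   0.        ,   1.        ]]), 'xyz': array([  215.47129624, -1019.77388358,  1383.67255107]), 'orientation': array([-0.34266025,  0.93100574, -0.11941649,  0.03939511])}
{'clock': 0.1, 'joint_positions': array([-1.31847623,  0.42667131,  0.07389389,  1.606542  , -0.0341093 ,
        1.11082084, -0.06710771]), 'qvel': array([ 0.00234943,  0.0006239 ,  0.00017677, -0.00297632, -0.00227289,
       -0.00038207,  0.00044235]), 'joint_efforts': array([ 1.06029285e-02, -9.37459373e+01,  3.67742680e+00, -4.55039191e+01,
       -4.86656232e-02,  1.67644263e-02,  9.80150344e-05]), 'tool_pos': array([263.88433232, 620.86268151, 221.84606676]), 'tcp_rot': array([-7.26557979e-05,  1.99600648e-01,  9.79877152e-01, -5.85960232e-04]), 'contact_force': array([-0.73602378,  0.71785721, -0.59768565]), 'wrist_torque': array([-0.00595848,  0.01797712,  0.02431481]), 'finger_force': 0.0, 'opening': 93.86281499862675}
```

View pics/top0.png

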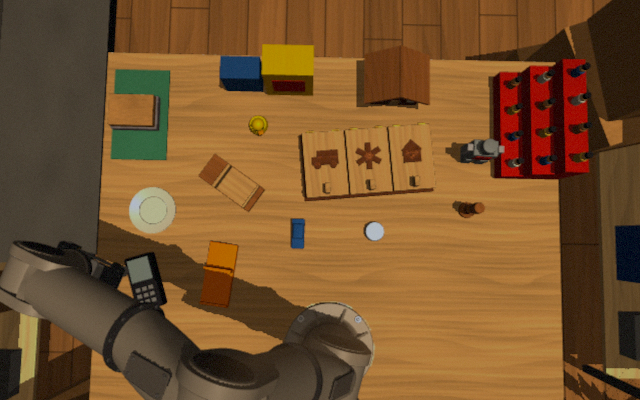

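View pics/side0.png

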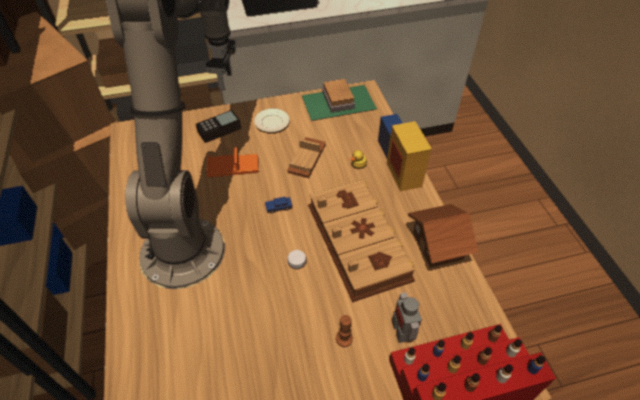

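Top view: the van lid is at (325,158), the star at (368,155) and the house at (411,150). The wooden stand is at (232,182). Look-alikes: the orange stand at (220,273), the blue saloon at (297,233), and the books at (134,110). By the descriptions I choose the lid at (325,158) and the stand at (232,182). I'll check both in a close crop.

Run:
```python
import cv2,numpy as np
t=cv2.imread("pics/top0.png");s=cv2.imread("pics/side0.png")
a=cv2.resize(t[120:220,190:350],None,fx=5,fy=5,interpolation=cv2.INTER_CUBIC)[:, :800]
cv2.imwrite("pics/c1.png",a)
b=cv2.resize(s[130:250,280:400],None,fx=5,fy=5,interpolation=cv2.INTER_CUBIC)
cv2.imwrite("pics/c2.png",b)
```

```text
(no output)
```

View pics/c1.png

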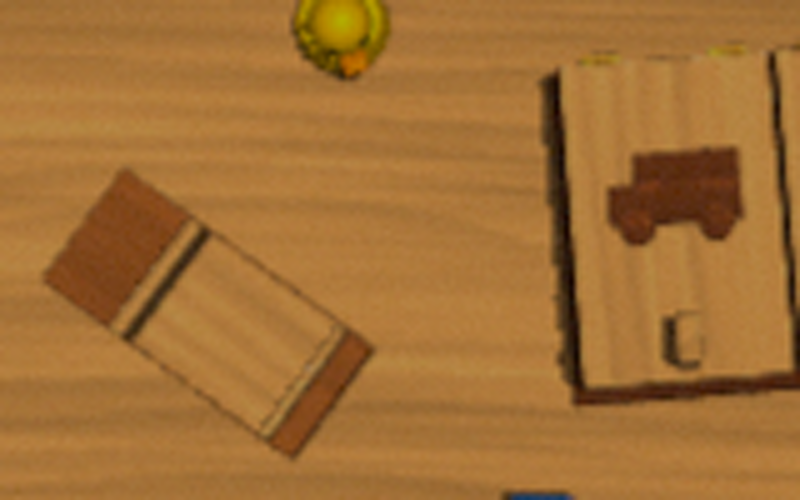

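View pics/c2.png

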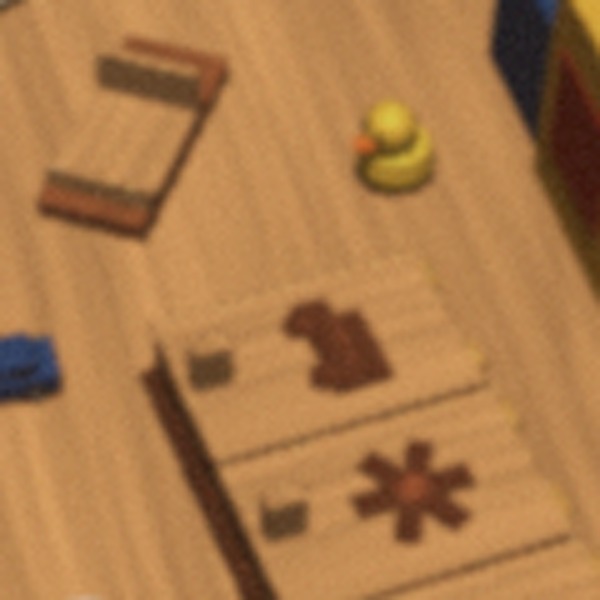

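The crops confirm it. In c1 the van-relief lid has corners near (562,65), (772,52), (798,372) and (580,388), with the tab top at about (692,338). The stand's board corners are (125,168), (45,275), (293,458) and (372,350). The stop board's light top is near (165,278), and the sill's light top is near (303,380).

```bash
cat > h.py <<'E'
import numpy as np, cv2
from scipy.spatial.transform import Rotation as R
from workcell import r
def rot(q): return R.from_quat(np.roll(q,-1))
def quat(Rm): return np.roll(Rm.as_quat(),1)
def ray(n,uv,z):
    m=r.camera_model(n); d=rot(m["orientation"]).apply(np.linalg.solve(m["K"],[uv[0],uv[1],1])); c=m["xyz"]
    return c+d*(z-c[2])/d[2]
def proj(n,p):
    m=r.camera_model(n); q=m["K"]@rot(m["orientation"]).inv().apply(np.array(p,float)-m["xyz"]); return q[:2]/q[2]
def tool(yaw,tilt=0,half=False):
    """tool z down, x horizontal along yaw ; tilt leans approach direction towards +x(yaw) (rad). closing axis y horizontal"""
    x=np.array([np.cos(yaw),np.sin(yaw),0]); z=np.cos(tilt)*np.array([0,0,-1])+np.sin(tilt)*x
    y=np.cross([0,0,1],x); y=-y
    xx=np.cross(y,z); M=np.c_[xx,y,z]
    if half: M=np.c_[-xx,-y,z]
    return R.from_matrix(M)
E
python3 - <<'E'
from h import *
np.set_printoptions(precision=1,suppress=True)
T=lambda p,z: ray("top",(p[0]/5+190-.4,p[1]/5+120-.4),z)
S=lambda p,z: ray("side",(p[0]/5+280-.4,p[1]/5+130-.4),z)
def show(n,P,z,f=T):
    Q=np.array([f(p,z) for p in P]); print(n,Q[:,:2].tolist()); return Q
b=show("board",[(125,168),(45,275),(293,458),(372,350)],20)
L=np.linalg.norm
print(L(b[0]-b[1]),L(b[1]-b[2]),L(b[2]-b[3]),L(b[3]-b[0]),b.mean(0))
d=(b[0]+b[1])-(b[2]+b[3]); print("stand yaw",np.degrees(np.arctan2(d[1],d[0])))
u=d/L(d);u[2]=0
st=show("stop top edges far/near",[(152,265+0),(165,278)],66)
for p in [(190,217),(208,230),(112,330),(126,339)]: print("stop66",(T(p,66)-b.mean(0))@u)
for p in [(338,322),(346,330),(261,433),(270,440)]: print("sill40",(T(p,40)-b.mean(0))@u)
l=show("lid",[(562,65),(772,52),(798,372),(580,388)],71)
print(L(l[0]-l[1]),L(l[1]-l[2]),L(l[2]-l[3]),L(l[3]-l[0])); d=l[0]+l[1]-l[2]-l[3]; print("bin yaw",np.degrees(np.arctan2(d[1],d[0])))
show("tab",[(692,338)],113); 
show("tab side",[(208,350)],113,S); 
show("lid side",[(420,260),(487,383),(222,462),(165,330)],71,S)
b2=show("board side",[(225,75),(148,238),(40,208)],20,S)
for p in [(135,40),(228,70)]: print(S(p,20)[:2])
E
```

```text
board [[612.124434299845, 377.14064443624176], [541.5639222520847, 426.0588187688816], [426.5145974030877, 263.4709405350388], [496.87947868753895, 214.7632253159885]]
85.85903354033677 199.1762166946469 85.57837367019205 199.1176185932244 [519.3 320.4  20. ]
stand yaw 54.67581192018166
stop top edges far/near [[543.2946975594001, 348.76659418918234], [535.2693885854583, 340.4014170497651]]
stop66 36.2981837787088
stop66 22.29998560314936
stop66 32.37726969351672
stop66 21.959533283697574
sill40 -73.76601538945529
sill40 -80.9139028361443
sill40 -76.97912686568243
sill40 -84.22248149462747
lid [[673.9989861107583, 95.15250156368467], [684.9163219718214, -36.81982773736824], [482.97310311222327, -55.420169757247905], [470.5674729699954, 80.06641234255775]]
132.42312457969265 202.79801864572553 136.05334831716982 203.99012384605342
bin yaw 4.75033528359036
tab [[498.6858229151002, 12.429969554049876]]
tab side [[493.63882334228856, 8.55995520103022]]
lid side [[673.9524088673433, 85.56735365937777], [682.8944311187365, -36.21067744091067], [486.38928250368167, -55.732130367957666], [478.0970178609549, 68.28864045888542]]
board side [[602.4163454673621, 361.1676098100023], [498.5635250643019, 203.23015844256213], [425.65974789685345, 255.126942064922]]
[541.9 420.3]
[606.3 366.2]
```

```bash
cat >> h.py <<'E'
YB=np.radians(5.0); HX=np.array([679.3,28.9,63.]) # bin yaw, hinge
UB=np.array([np.cos(YB),np.sin(YB),0])
def lidpt(th,s,n):
    "point s in front of the hinge, n above lid underside plane"
    return HX+s*(-np.cos(th)*UB+[0,0,np.sin(th)])+n*(np.sin(th)*UB+np.array([0,0,np.cos(th)]))
def tcp(G,T): return np.array(G)+2*T.as_matrix()[:,2]
def tabpose(th,t0,back=0,half=False,n=37):
    T=tool(YB,t0-th,half); z=T.as_matrix()[:,2]
    return tcp(lidpt(th,182,n),T)-back*z, quat(T)
E
python3 - <<'E'
from h import *
for half in (False,True):
  for t0 in (0.2,0.35,.5,.6):
    print(half,t0,[[None if (q:=r.solve_ik(*tabpose(th,t0,b,half))) is None else q.round(2).tolist()][0] is not None for th,b in ((0,60),(0,0),(.3,0),(.6,0),(.95,0),(.95,60))])
  for t in (.45,.55):
    T=tool(YB,t,half); q=r.solve_ik(tcp([580,20,40],T),quat(T)); print("van",t,q)
    ys=np.radians(54.7);T=tool(ys,t,half); q=r.solve_ik(tcp([505,300,70],T),quat(T)); print("place",t,q)
print(r.solve_ik(*tabpose(0,.5)), r.solve_ik(*tabpose(.95,.5)))
E
```

```text
False 0.2 [True, True, True, True, True, True]
False 0.35 [True, True, True, True, True, True]
False 0.5 [False, False, True, True, True, True]
False 0.6 [False, False, True, True, True, True]
van 0.45 None
place 0.45 [-0.44538459  0.35792145 -0.11255111  2.23366688 -0.78725232  0.19225307
 -0.40940004]
van 0.55 [ 0.08704917  0.40990207 -0.29381433  2.35638396  2.39517949  0.22026377
  2.28362729]
place 0.55 [ 0.35328393  0.57056522 -1.02971212  2.25482481  1.40568485  0.23811662
 -2.42432111]
True 0.2 [True, True, True, True, True, True]
True 0.35 [True, True, True, True, True, True]
True 0.5 [False, False, True, True, True, True]
True 0.6 [False, False, True, True, True, True]
van 0.45 [ 0.24828738  0.42710535 -0.47717941  2.27890772  1.48274399  0.21833088
  0.08068787]
place 0.45 [-0.03206859  0.41374728 -0.59417379  2.21065137  0.29786165  0.17103886
  1.70449443]
van 0.55 [ 0.54889635  0.52564599 -0.83172916  2.33175114  1.93828425  0.41443174
 -0.29368922]
place 0.55 [ 0.35328393  0.57056522 -1.02971212  2.25482481  1.40568485  0.23811662
  0.71727154]
None [-0.61896549  0.71012602  0.81151136  1.45534306 -0.38120087  1.62951462
 -1.2444156 ]
```

Run:
```python
from h import *
t0=.3
r.command_gripper(50,15)
r.goto(*tabpose(0,t0,90))
print(r.read_state()["joint_positions"].round(2))
cv2.imwrite("pics/t1.png",r.camera("side"))
p,q=tabpose(0,t0)
print(r.movel(p,q,rate=80,threshold=6))
f0=r.read_state()["contact_force"]
r.command_gripper(10,12)
s=r.read_state(); print(f0,s["contact_force"],s["wrist_torque"],s["opening"],s["finger_force"],s["tool_pos"]-p,s["clock"])
cv2.imwrite("pics/t2.png",cv2.resize(r.camera("side")[100:260,240:440],None,fx=3,fy=3))
```

```text
[-0.86 -0.07  0.67  2.33  0.13  0.57 -1.77]
False
[ 0.36678979 -0.34868439  0.55197944] [-1.90738882 12.6485237   2.46816669] [2.76481132 0.76678778 0.97090478] 16.32735983802611 11.995109394192696 [-0.11689541  1.75438056  0.07675711] 5.1917
```

View pics/t2.png

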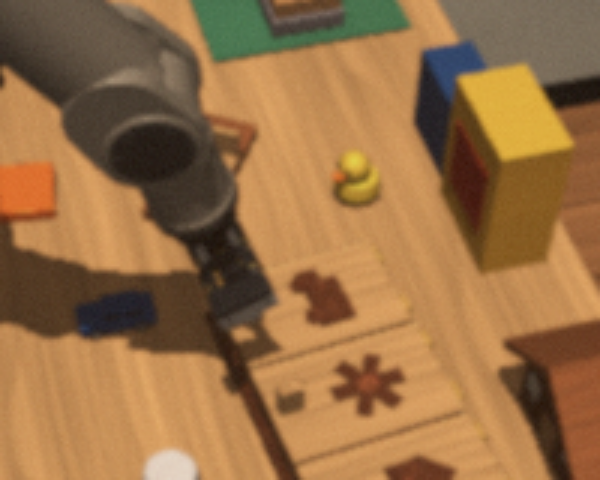

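The picture shows the gripper on the van bin's tab at (240,300), with the star tab free at (290,398). The tab is about 1.8 mm further to +y than I estimated, so I shift the hinge estimate and lift along the arc.

```bash
sed -i 's/679.3,28.9,63/679.1,30.7,63/' h.py
python3 - <<'E'
from h import *
t0=.3
p,q=tabpose(0,t0)
r.movel(p,q,rate=30); s=r.read_state(); print(s["contact_force"].round(1),s["wrist_torque"].round(2))
# reachability ahead
for th in np.linspace(.1,.95,10)[1:]:
    p,q=tabpose(th,t0)
    try: r.movel(p,q,rate=60)
    except r.Unreachable as e: print("unreach",th,e); break
    s=r.read_state(); print(round(th,2),s["contact_force"].round(1),s["wrist_torque"].round(2),(s["tool_pos"]-p).round(1),s["opening"].round(1),s["clock"].round(2))
    if np.linalg.norm(s["contact_force"])>35: print("stop"); break
E
```

```text
[-0.2  1.   2.4] [0.38 0.41 0.24]Traceback (most recent call last):
  File "<stdin>", line 10, in <module>
AttributeError: 'float' object has no attribute 'round'
```

```bash
cat > arc.py <<'E'
from h import *
def arc(ths,t0,rate=60):
    for th in ths:
        p,q=tabpose(th,t0)
        r.movel(p,q,rate=rate)
        s=r.read_state(); print(round(th,2),s["contact_force"].round(1),s["wrist_torque"].round(2),(s["tool_pos"]-p).round(1),round(float(s["opening"]),1),round(float(s["clock"]),2))
        if np.linalg.norm(s["contact_force"])>35: print("stop"); break
E
python3 - <<'E'
from arc import *
arc(np.linspace(.28,.94,8),.3)
E
```

```text
0.28 [-0.6  4.6  1.6] [1.03 0.25 0.18] [-0.2  0.2 -0.3] 16.0 6.66
0.37 [-2.7  4.5  3.5] [1.19 0.5  0.04] [-0.4  0.2 -0.5] 16.1 7.1
0.47 [-3.2  5.6  3.8] [ 1.26  0.82 -0.06] [-0.6  0.3 -0.6] 16.2 7.54
0.56 [-4.3  7.   6.2] [ 1.41  1.18 -0.25] [-0.7  0.4 -0.7] 15.5 7.98
0.66 [-4.8  8.   7.2] [ 1.47  1.51 -0.38] [-0.7  0.5 -0.5] 16.0 8.43
0.75 [-5.5  7.4  8.2] [ 1.55  1.51 -0.63] [-0.6  0.6 -0.5] 16.2 8.87
0.85 [-3.9  9.4  7.5] [ 1.62  1.3  -0.95] [-0.5  0.8 -0.5] 15.7 9.31
0.94 [-4.3  9.6  6.1] [ 1.68  1.11 -1.2 ] [-0.4  0.9 -0.5] 16.1 9.75
```

Run:
```python
from h import *
r.command_gripper(40,12)
p,q=tabpose(.94,.3,75); r.movel(p,q,rate=200)
s=r.read_state(); print(s["joint_positions"].round(2),s["tool_pos"])
r.goto([350,400,330],quat(tool(np.radians(50),0)))
r.set_joints([-1.319,0.426,0.074,1.606,-0.034,1.111,-0.067])
t=r.camera("top");d=r.camera("side");cv2.imwrite("pics/top1.png",t);cv2.imwrite("pics/side1.png",d)
a=cv2.resize(t[120:210,290:350],None,fx=6,fy=6,interpolation=cv2.INTER_CUBIC)
b=cv2.resize(d[160:250,300:390],None,fx=6,fy=6,interpolation=cv2.INTER_CUBIC)[:540,:430]
cv2.imwrite("pics/v1.png",np.hstack([a,b])); print(a.shape,b.shape,r.read_state()["clock"])
```

```text
[-0.43  0.81  0.62  1.11 -0.31  1.97 -1.34] [645.23262687  27.46572513 289.70444464]
(540, 360, 3) (540, 430, 3) 14.1333
```

View pics/v1.png

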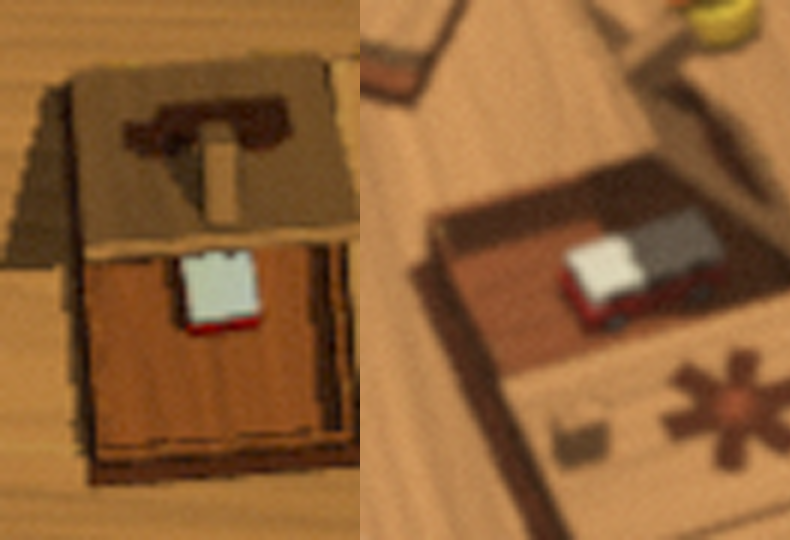

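The left panel (top view) shows the roof's tail end between x 180 and 260, down to row 322, with the red tail at about row 330. The right panel (side view) shows the whole roof, with corners at about (565,245), (590,305), (722,258) and (690,210). I cast these onto the roof plane at z = 59.

Run:
```python
from h import *
np.set_printoptions(precision=1,suppress=True)
T=lambda p,z: ray("top",(p[0]/6+290-.42,p[1]/6+120-.42),z)
S=lambda p,z: ray("side",((p[0]-360)/6+300-.42,p[1]/6+160-.42),z)
c=[T(p,59) for p in [(180,256),(190,322),(260,316),(252,248)]]
print("top roof",np.array(c)[:,:2]); print("tail bot z40",T((192,333),40)[:2],T((258,326),40)[:2])
e=[S(p,59) for p in [(565,245),(590,305),(722,258),(690,210)]]
print("side roof",np.array(e)[:,:2])
# white mask edges, both views
for n,f,x0,x1,y0,y1 in(("top1","top",315,337,158,178),("side1","side",330,365,190,215)):
    im=cv2.imread(f"pics/{n}.png"); h=cv2.cvtColor(im,cv2.COLOR_BGR2HSV)[y0:y1,x0:x1]
    m=((h[...,1]<70)&(h[...,2]>(45))).astype(np.uint8)
    k,l,st,ce=cv2.connectedComponentsWithStats(m); i=1+st[1:,4].argmax()
    pts=cv2.findNonZero((l==i).astype(np.uint8)).reshape(-1,2)+[x0,y0]
    P=np.array([ray(f,p,59)[:2] for p in pts]); 
    rc=cv2.minAreaRect(P.astype(np.float32)); print(f,len(P),rc,"\n",cv2.boxPoints(rc))
```

```text
top roof [[582.9  38.2]
 [548.   32.4]
 [551.9  -4.3]
 [587.9   0.4]]
tail bot z40 [544.7  30.8] [549.1  -4.2]
side roof [[547.6  37.2]
 [549.1 -10.3]
 [634.3   3.9]
 [627.3  44.3]]
top 124 ((567.5477294921875, 16.324604034423828), (35.37699508666992, 34.68567657470703), 12.031213760375977) 
 [[546.6  29.6]
 [553.9  -4.3]
 [588.5   3. ]
 [581.2  37. ]]
side 89 ((569.6719360351562, 13.774332046508789), (40.67897033691406, 36.00465774536133), 8.107086181640625) 
 [[547.   28.7]
 [552.1  -6.9]
 [592.3  -1.2]
 [587.3  34.5]]
```

```bash
cat >> h.py <<'E'
YV=np.radians(8.5); GV=np.array([594,20.5,17+25.])
def vp(back=0,tilt=.55,up=0,half=True,G=None,yaw=None):
    T=tool(YV if yaw is None else yaw,tilt,half); return tcp(GV if G is None else G,T)-back*T.as_matrix()[:,2]+[0,0,up],quat(T)
E
python3 - <<'E'
from h import *
np.set_printoptions(precision=2,suppress=True)
r.command_gripper(62,12)
r.goto([430,230,380],quat(tool(np.radians(30),.2,True)))
print(r.read_state()["joint_positions"])
for h in(True,False):
  for t in(.45,.5,.55,.6): print(h,t,[r.solve_ik(*vp(b,t,0,h)) for b in(220,100,0)])
E
```

```text
[-0.93 -0.14  0.26  1.94  0.07  1.15  1.4 ]
True 0.45 [array([-0.76, -0.18,  0.56,  2.32,  0.22,  0.54,  1.38]), array([-0.44,  0.17,  0.33,  2.32, -0.29,  0.22,  1.86]), array([ 0.28,  0.44, -0.49,  2.25,  1.36,  0.19,  0.29])]
True 0.5 [array([-0.74, -0.22,  0.54,  2.37,  0.29,  0.47,  1.3 ]), array([ 0.59,  0.23, -0.79,  2.32,  0.81,  0.22,  0.82]), array([ 0.57,  0.54, -0.84,  2.27,  1.68,  0.36,  0.05])]
True 0.55 [array([-0.71, -0.25,  0.5 ,  2.43,  0.37,  0.4 ,  1.23]), array([ 0.66,  0.24, -0.85,  2.36,  1.21,  0.18,  0.43]), array([ 0.72,  0.63, -1.02,  2.29,  1.84,  0.48, -0.05])]
True 0.6 [array([-0.01, -0.18, -0.11,  2.46, -0.13,  0.27,  1.71]), array([ 0.79,  0.28, -1.  ,  2.4 ,  1.69,  0.22, -0.02]), array([ 0.72,  0.63, -1.01,  2.32,  2.01,  0.5 , -0.21])]
False 0.45 [array([ 1.12, -0.11, -1.14,  2.24, -0.3 ,  0.52, -1.23]), array([-0.9 ,  0.22,  0.86,  2.34, -0.79,  0.27, -0.78]), None]
False 0.5 [array([ 1.18, -0.17, -1.15,  2.3 , -0.52,  0.47, -1.01]), array([-0.74,  0.18,  0.67,  2.38, -0.84,  0.17, -0.73]), None]
False 0.55 [array([ 1.21, -0.23, -1.14,  2.36, -0.77,  0.43, -0.76]), array([ 0.66,  0.24, -0.85,  2.36,  1.21,  0.18, -2.71]), array([ 0.27,  0.44, -0.47,  2.32,  2.22,  0.22,  2.57])]
False 0.6 [array([ 0.94, -0.2 , -0.91,  2.42, -0.79,  0.33, -0.75]), None, array([ 0.48,  0.5 , -0.71,  2.34,  2.23,  0.35,  2.62])]
```

Run:
```python
from h import *
np.set_printoptions(precision=2,suppress=True)
r.goto(*vp(220,.45))
U=np.array([np.cos(YV),np.sin(YV),0])
for t in (.35,.4,.45,.5):
  for o in (0,-12,-22):
    print(t,o,[r.solve_ik(*vp(b,t,G=GV+o*U)) for b in (100,40,0)])
```

```text
0.35 0 [array([-0.65,  0.22,  0.58,  2.24, -0.36,  0.39,  1.92]), array([-0.41,  0.34,  0.31,  2.22, -0.42,  0.27,  1.98]), array([-0.33,  0.42,  0.22,  2.21, -0.5 ,  0.19,  2.05])]
0.35 -12 [array([-0.68,  0.2 ,  0.6 ,  2.26, -0.34,  0.38,  1.91]), array([-0.39,  0.32,  0.29,  2.25, -0.39,  0.26,  1.95]), array([-0.3 ,  0.4 ,  0.19,  2.23, -0.45,  0.18,  2.01])]
0.35 -22 [array([-0.7 ,  0.18,  0.63,  2.28, -0.33,  0.38,  1.91]), array([-0.38,  0.3 ,  0.27,  2.27, -0.37,  0.25,  1.93]), array([-0.28,  0.39,  0.16,  2.25, -0.4 ,  0.17,  1.97])]
0.4 0 [array([-0.58,  0.19,  0.49,  2.28, -0.34,  0.31,  1.91]), array([-0.3 ,  0.32,  0.18,  2.26, -0.35,  0.18,  1.91]), array([ 0.28,  0.45, -0.49,  2.21,  1.02,  0.23,  0.63])]
0.4 -12 [array([-0.62,  0.17,  0.53,  2.31, -0.34,  0.3 ,  1.91]), array([-0.28,  0.3 ,  0.16,  2.28, -0.31,  0.17,  1.88]), array([ 0.28,  0.43, -0.49,  2.24,  1.05,  0.22,  0.59])]
0.4 -22 [array([-0.66,  0.15,  0.57,  2.33, -0.34,  0.3 ,  1.92]), array([-0.37,  0.29,  0.26,  2.31, -0.5 ,  0.17,  2.06]), array([ 0.29,  0.42, -0.49,  2.26,  1.07,  0.21,  0.56])]
0.4
[... 393 characters left out ...]
  0.52,  2.37, -0.39,  0.21,  1.96]), array([ 0.3 ,  0.32, -0.49,  2.31,  0.98,  0.17,  0.64]), array([ 0.27,  0.41, -0.48,  2.29,  1.47,  0.18,  0.17])]
0.5 0 [array([-0.74,  0.18,  0.67,  2.38, -0.84,  0.17,  2.41]), array([ 0.45,  0.37, -0.66,  2.3 ,  1.43,  0.22,  0.23]), array([ 0.57,  0.54, -0.84,  2.27,  1.68,  0.36,  0.05])]
0.5 -12 [array([ 0.48,  0.19, -0.65,  2.35,  0.66,  0.18,  0.96]), array([ 0.45,  0.36, -0.66,  2.32,  1.47,  0.21,  0.18]), array([ 0.58,  0.52, -0.83,  2.29,  1.71,  0.35,  0.01])]
0.5 -22 [array([ 0.48,  0.17, -0.65,  2.36,  0.62,  0.17,  0.99]), array([ 0.45,  0.34, -0.66,  2.34,  1.5 ,  0.2 ,  0.14]), array([ 0.58,  0.51, -0.83,  2.31,  1.74,  0.34, -0.03])]
```

```bash
cat >> h.py <<'E'
UV=np.array([np.cos(YV),np.sin(YV),0]); GT=GV-25*UV
E
python3 - <<'E'
from h import *
np.set_printoptions(precision=2,suppress=True)
r.goto(*vp(200,.35,G=GT))
p,q=vp(64,.35,G=GT); p2=p+np.array([-90*np.cos(YB),-90*np.sin(YB),90])
print([r.solve_ik(*vp(b,.35,G=GT)) for b in(64,0)],r.solve_ik(p2,q))
print(r.movel(*vp(64,.35,G=GT),rate=100,threshold=5),r.read_state()["contact_force"])
print(r.movel(*vp(0,.35,G=GT),rate=50,threshold=4))
s=r.read_state();print(s["contact_force"],s["tool_pos"]-vp(0,.35,G=GT)[0],s["clock"])
cv2.imwrite("pics/t3.png",cv2.resize(r.camera("side")[100:260,240:440],None,fx=3,fy=3))
E
```

```text
[array([-0.55,  0.26,  0.47,  2.29, -0.43,  0.3 ,  2.  ]), array([-0.34,  0.39,  0.23,  2.26, -0.55,  0.17,  2.11])] [-0.79 -0.14  0.6   2.38  0.18  0.54  1.4 ]
False [ 0.11 -0.46 -0.41]
False
[ 0.54 -0.12  0.07] [0.1  0.04 0.29] 20.5917
```

View pics/t3.png

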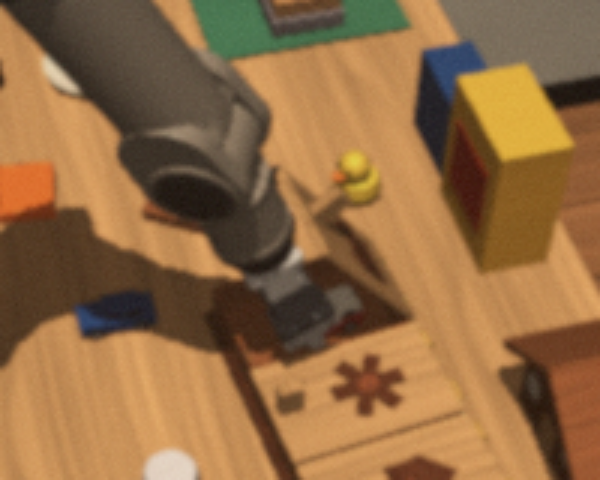

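The gripper sits inside the bin around the van's tail half at (320,315), clear of the open lid at (350,235). No contact is reported, so I grip and lift.

Run:
```python
from h import *
np.set_printoptions(precision=2,suppress=True)
r.command_gripper(30,25); s=r.read_state(); print(s["opening"],s["finger_force"],s["contact_force"],s["wrist_torque"])
p,q=vp(0,.35,G=GT); r.movel(p+[0,0,6],q,rate=30)
p,q=vp(64,.35,G=GT)
print(r.movel(p,q,rate=60,threshold=8))
s=r.read_state(); print(s["opening"],s["contact_force"])
p2=p+np.array([-90*np.cos(YB),-90*np.sin(YB),90])
print(r.movel(p2,q,rate=100,threshold=8))
s=r.read_state(); print(s["opening"],s["contact_force"],s["wrist_torque"],s["clock"],s["joint_positions"])
ys=np.radians(54.7); us=np.array([np.cos(ys),np.sin(ys),0])
for t in(.35,):
  for h in(True,False):
    for o in(-60,-45):
      for z in(26+16+25,26+25):
        T=tool(ys,t,h); print(h,o,z,r.solve_ik(tcp(np.array([519.3,320.4,z])+o*us,T),quat(T)))
```

```text
40.30808313759495 24.812069311738014 [-1.06  0.01  1.68] [0.2  0.41 0.03]
False
39.96838563059319 [ 0.09  0.99 -2.4 ]
False
40.2694099500776 [-0.07  0.41 -1.15] [-0.05  0.5   0.06] 24.0167 [-0.92 -0.17  0.71  2.38  0.24  0.55  1.34]
True -60 67 [-0.58  0.33  0.05  2.24 -0.58  0.29  2.52]
True -60 51 [-0.51  0.36 -0.04  2.25 -0.54  0.24  2.49]
True -45 67 [-0.6   0.35  0.06  2.22 -0.56  0.3   2.48]
True -45 51 [-0.53  0.38 -0.02  2.22 -0.53  0.25  2.47]
False -60 67 [-0.92  0.36  0.45  2.26 -0.95  0.37 -0.27]
False -60 51 [-0.87  0.39  0.39  2.27 -1.01  0.34 -0.21]
False -45 67 [-0.94  0.38  0.47  2.24 -0.95  0.38 -0.29]
False -45 51 [-0.9   0.41  0.41  2.24 -1.01  0.35 -0.23]
```

```bash
cat >> h.py <<'E'
YS=np.radians(54.7); US=np.array([np.cos(YS),np.sin(YS),0]); C0=np.array([518.5,319,0.])
def sp(o,z,back=0):
    T=tool(YS,.35,True); return tcp(C0+o*US+[0,0,z],T)-back*T.as_matrix()[:,2],quat(T)
E
python3 - <<'E'
from h import *
np.set_printoptions(precision=2,suppress=True)
r.goto(*sp(-62,180))
cv2.imwrite("pics/s0.png",cv2.resize(r.camera("top")[130:230,160:320],None,fx=4,fy=4))
z=26+25+18
r.movel(*sp(-62,z+25),rate=100,threshold=6)
print("down",r.movel(*sp(-62,z),rate=40,threshold=4), r.read_state()["contact_force"])
r.pause(.3)
hit=r.movel(*sp(-35,z),rate=15,threshold=2.5)
s=r.read_state(); T=tool(YS,.35).as_matrix()[:,2]; g=s["tool_pos"]-2*T-C0
print(hit,"o",g@US,"z",g[2],s["contact_force"],s["contact_force"]@US,s["clock"])
cv2.imwrite("pics/s1.png",cv2.resize(r.camera("side")[90:210,240:400],None,fx=5,fy=5))
E
```

```text
down False [ 0.13 -0.55 -2.27]
True o -43.683636788030554 z 68.46498362904059 [-0.17 -0.26 -3.13] -0.3153481770271465 28.5
```

View pics/s1.png

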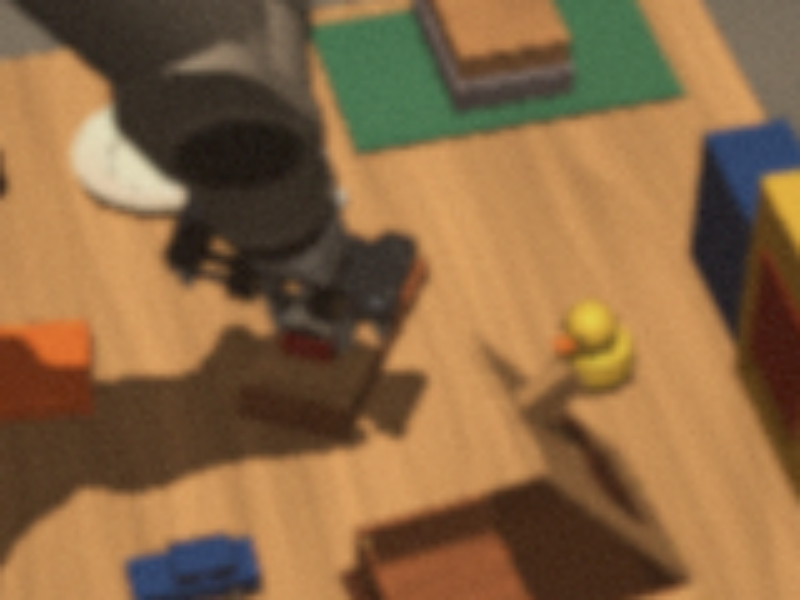

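The picture shows the van held over the bay, its red tail at (305,345) and the gripper at (340,270); the duck and saloon are undisturbed. The stop was ambiguous, so I repeat the feel in small steps and read the force.

Run:
```python
from h import *
np.set_printoptions(precision=2,suppress=True)
z=69
T=tool(YS,.35).as_matrix()[:,2]
r.movel(*sp(-50,z),rate=40); r.pause(.3)
f0=np.mean([ (r.pause(.02),r.read_state()["contact_force"])[1] for _ in range(6)],0); print(f0)
for o in np.arange(-48,-36,1.):
    r.movel(*sp(o,z),rate=25); r.pause(.1)
    f=np.mean([ (r.pause(.02),r.read_state()["contact_force"])[1] for _ in range(4)],0)-f0
    s=r.read_state(); g=s["tool_pos"]-2*T-C0
    print(o,round(float(g@US),1),round(float(f@US),2),f)
    if f@US<-2: break
print(s["clock"])
```

```text
[ 0.37 -0.04 -2.01]
-48.0 -48.0 -0.45 [-0.53 -0.17  0.07]
-47.0 -47.0 -0.13 [-0.47  0.18  0.13]
-46.0 -46.0 -0.46 [-0.38 -0.29 -0.05]
-45.0 -45.0 -0.22 [-0.39  0.01  0.15]
-44.0 -44.0 -0.47 [-0.58 -0.16 -0.17]
-43.0 -43.2 -2.82 [-1.73 -2.23  0.59]
31.75
```

Contact with the stop board is at o ≈ −43.6. I back off 3.4 mm and lower.

Run:
```python
from h import *
np.set_printoptions(precision=2,suppress=True)
T=tool(YS,.35).as_matrix()[:,2]
o=-47.0
r.movel(*sp(o,69),rate=40)
r.movel(*sp(o,56),rate=40,threshold=4)
r.pause(.3)
hit=r.movel(*sp(o,45),rate=10,threshold=2.5)
s=r.read_state(); g=s["tool_pos"]-2*T-C0
print(hit,g@US,g[2],s["contact_force"],s["wrist_torque"],s["clock"])
```

```text
True -47.04757522156228 50.876240460595916 [-1.87 -1.85  7.2 ] [0.05 0.35 0.07] 33.4
```

Run:
```python
from h import *
np.set_printoptions(precision=2,suppress=True)
r.movel(*sp(-47,51.2),rate=10)
s=r.read_state(); print(s["contact_force"])
r.command_gripper(60,10)
s=r.read_state(); print(s["opening"],s["contact_force"])
r.movel(*sp(-47,51,40),rate=60,threshold=5)
r.movel(*sp(-47,51,150),rate=150)
# step back to the high waypoint, look
r.set_joints([-1.319,0.426,0.074,1.606,-0.034,1.111,-0.067])
t=r.camera("top");d=r.camera("side");cv2.imwrite("pics/top2.png",t);cv2.imwrite("pics/side2.png",d)
a=cv2.resize(t[140:220,190:290],None,fx=4,fy=4,interpolation=cv2.INTER_CUBIC)
b=cv2.resize(d[125:205,280:380],None,fx=4,fy=4,interpolation=cv2.INTER_CUBIC)
cv2.imwrite("pics/p1.png",np.hstack([a,b])); print(r.read_state()["clock"])
```

```text
[ 1.08  0.08 -0.62]
59.9271685934853 [-0.69 -0.31  0.52]
38.0917
```

View pics/p1.png

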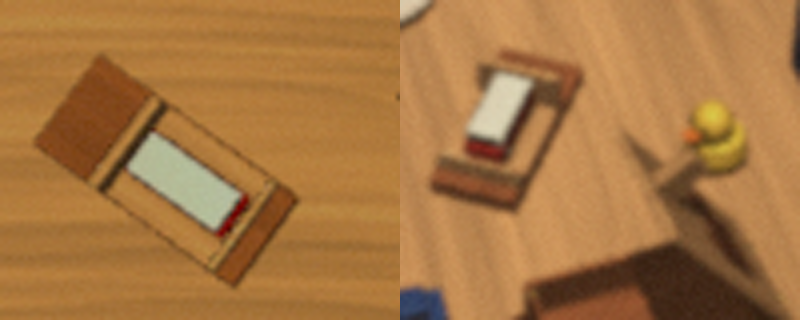

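The picture shows the van straight in the bay. In the top view its tail at (235,215) is inside the sill and its nose at (140,150) is at the stop board. The stand's corners are where they were. Next I shut the lid along the reversed arc.

Run:
```python
from arc import *
r.command_gripper(46,12)
r.goto([350,400,330],quat(tool(np.radians(50),0)))
r.goto(*tabpose(.94,.3,75))
print(r.read_state()["joint_positions"].round(2))
print(r.movel(*tabpose(.94,.3),rate=80,threshold=6))
r.command_gripper(10,12); s=r.read_state(); print(s["opening"],s["contact_force"].round(1),s["clock"])
if 14<s["opening"]<19:
    arc(list(np.linspace(.84,.1,8))+[.04,0,-.004],.3)
```

```text
[-0.55  0.91  0.94  1.12 -0.46  2.01 -1.17]
False
16.449458485631045 [0.  5.8 2.3] 43.3833
0.84 [-0.4  4.7 -4.4] [ 0.88 -0.84 -0.37] [-0.1  0.9 -0.1] 16.2 43.84
0.73 [ 0.2  6.2 -4.3] [ 1.12 -0.74 -0.42] [ 0.   0.7 -0.1] 16.1 44.32
0.63 [ 0.9  5.3 -4.4] [ 1.07 -0.68 -0.22] [ 0.1  0.6 -0. ] 15.9 44.79
0.52 [ 2.   4.5 -5.4] [ 0.95 -0.69 -0.1 ] [0.2 0.5 0.1] 15.9 45.27
0.42 [ 2.3  5.3 -5.8] [ 0.97 -0.55 -0.01] [0.3 0.4 0.1] 16.0 45.74
0.31 [ 3.9  4.3 -5.1] [ 0.96 -0.47  0.03] [0.3 0.2 0.2] 16.1 46.22
0.21 [ 2.7  4.7 -4.6] [ 0.98 -0.14  0.14] [0.3 0.2 0.2] 16.0 46.69
0.1 [ 1.8  4.1 -3.4] [0.98 0.18 0.27] [0.1 0.1 0.2] 15.7 47.17
0.04 [ 1.3  4.2 -2.3] [1.   0.41 0.36] [0.  0.1 0.1] 15.9 47.5
0 [-1.7  4.7 -1.4] [1.02 0.91 0.44] [-0.4  0.  -0.1] 16.0 47.77
-0.0 [-6.4  4.1  6.5] [1.1  1.38 0.5 ] [-0.3  0.  -0. ] 16.1 48.02
```

Run:
```python
from h import *
np.set_printoptions(precision=2,suppress=True)
r.command_gripper(40,12)
r.movel(*tabpose(0,.3,55),rate=120)
# close fingers and press the tab's top gently
r.command_gripper(2,10)
T=tool(YB,0.15); n=50+r.tcp_to_tips
top=lidpt(0,182,50)
r.movel(top+[0,0,r.tcp_to_tips+15],quat(T),rate=100); r.pause(.2)
h=r.movel(top+[0,0,r.tcp_to_tips-4],quat(T),rate=20,threshold=4)
s=r.read_state(); print(h,"tip z",s["tool_pos"][2]-r.tcp_to_tips,s["contact_force"])
r.movel(top+[0,0,r.tcp_to_tips+80],quat(T),rate=120)
r.goto([350,400,330],quat(tool(np.radians(50),0)))
r.set_joints([-1.319,0.426,0.074,1.606,-0.034,1.111,-0.067])
t=r.camera("top");d=r.camera("side")
cv2.imwrite("pics/f.png",np.hstack([cv2.resize(t[100:260,190:450],None,fx=1.6,fy=1.6),cv2.resize(d[120:280,270:500],None,fx=1.6,fy=1.6)])); print(r.read_state()["clock"])
```

```text
Traceback (most recent call last):
workcell.Unreachable: the arm cannot follow that straight line within its joint ranges
```

Run:
```python
from h import *
np.set_printoptions(precision=2,suppress=True)
p,_=tabpose(0,.3); 
for up,t in ((50,.15),(50,.3),(50,0)):
    try: r.movel(p+[0,0,up],quat(tool(YB,t)),rate=100); print("ok",up,t); break
    except r.Unreachable: print("no",up,t)
else: raise SystemExit
r.command_gripper(2,10)
T=quat(tool(YB,t)); top=lidpt(0,182,50); k=r.tcp_to_tips
try:
    r.movel(top+[0,0,k+8],T,rate=60); r.pause(.2)
    h=r.movel(top+[0,0,k-4],T,rate=15,threshold=4)
    s=r.read_state(); print(h,"tip z",s["tool_pos"][2]-k,s["contact_force"])
    r.movel(top+[0,0,k+70],T,rate=120)
except r.Unreachable as e: print(e)
r.goto([350,400,330],quat(tool(np.radians(50),0)))
r.set_joints([-1.319,0.426,0.074,1.606,-0.034,1.111,-0.067])
t=r.camera("top");d=r.camera("side")
cv2.imwrite("pics/f.png",np.hstack([cv2.resize(t[100:260,190:450],None,fx=1.6,fy=1.6),cv2.resize(d[120:280,270:500],None,fx=1.6,fy=1.6)])); print(r.read_state()["clock"])
```

```text
ok 50 0.15
True tip z 113.64404783840567 [-3.09  1.16 10.82]
54.8417
```

View pics/f.png

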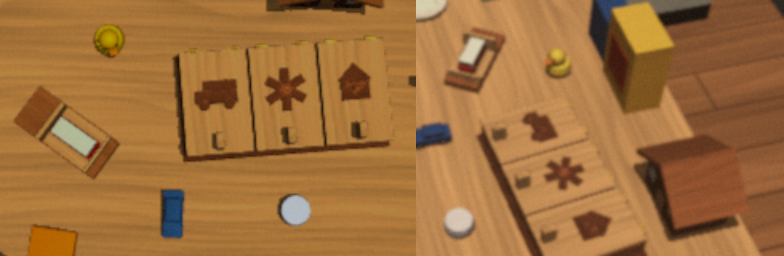

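The final picture shows all three lids shut, with the van lid at (215,95) and its tab top felt at z = 113, as it should be. The van is parked in the bay at (75,138), and the duck, saloon and tin are untouched.

```bash
python3 -c "
from workcell import r
print(r.finish_job())"
```

```text
the job is handed in; nothing more can be done
None
```

The job is handed in at about 55 s: the van is parked nose to the stop board in the stand's bay, the van bin's lid is shut again, and the last picture shows the stand, the other lids and the nearby wares where they were.

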